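Stow the socket set on its catch rail and refill the nut tray

TASK

Pack the tool chest's inserts: slide each socket that is there into the rail from its open end, largest first and smallest last, each one until the sprung pawl has clicked shut behind it. Then pick up the small grey bin, tip its nuts into the teal tray so that every nut lies in the tray, and stand the empty bin upright on the bare table again. Leave the screwdriver, the tape roll and the carton where they are.

Things in the scene. Friction and masses are not known exactly. Their poses are not given: they have to be found in the camera images.
- socket_a: a steel wrench socket standing upright on a dark, heavy round steel clip foot, the thickest and tallest of the set of four: barrel 26 mm across, 65 mm tall in all, the foot 36 mm across and 7 mm thick, about 160 g; may be absent. Origin at the centre of the foot's underside, z up the barrel
- socket_b: a steel wrench socket standing upright on a dark, heavy round steel clip foot, the second size of the set of four: barrel 22.5 mm across, 58 mm tall in all, the foot 36 mm across and 7 mm thick, about 140 g; may be absent. Origin at the centre of the foot's underside, z up the barrel
- socket_c: a steel wrench socket standing upright on a dark, heavy round steel clip foot, the third size of the set of four: barrel 19 mm across, 51 mm tall in all, the foot 36 mm across and 7 mm thick, about 120 g; may be absent. Origin at the centre of the foot's underside, z up the barrel
- socket_d: a steel wrench socket standing upright on a dark, heavy round steel clip foot, the thinnest and shortest of the set of four: barrel 15.5 mm across, 44 mm tall in all, the foot 36 mm across and 7 mm thick, about 100 g; may be absent. Origin at the centre of the foot's underside, z up the barrel
- rail: low aluminium socket rail fixed to the table, 246 x 66 x 16 mm. Origin under its centre; sockets enter at its -x end and travel to +x. Floor 4 mm thick; channel 39 mm wide for the feet, under lips (12.5 to 16 mm above the table) with a 30 mm gap for the barrels, so feet cannot go in from above. +y lip from x = -62 mm, -y lip from x = -34 mm, to the end stop
- rail_mouth (a point): point on the rail's floor (4 mm above the table) at rail x = -100, y = 0 mm: middle of the open-topped entry apron (x = -121 to -62 mm) between flared cheeks 16 mm high, about 60 mm apart at the outer end and 38 mm at the inner, where a socket can be set down
- rail_stop (a point): point on the rail's floor at the closed end stop, rail x = +120, y = 0 mm. Up to 4 sockets stand in line, foot against foot (36 mm each), between pawl and stop; a later socket pushes the earlier ones on
- pawl (a joint): angle of the rail's sprung pawl, a steel blade at foot height on an upright pin at rail x = -54, y = -22 mm: 0 = shut, tip in the channel at rail x = -40, y = -5.5 mm; a passing foot swings it aside (towards 1.0 rad; needs a few newtons along the rail). Once a foot's centre is beyond rail x = -23 mm it springs shut and blocks the foot's return
- bin: small grey plastic open-front parts bin with the nuts, 97 x 56 x 45 mm, walls 3 mm, about 150 g. Origin under it on the centre line, 45 mm from its back; +x to the low front, z up. Flat side walls at y = +-28 mm, full height from x = -45 to +30 mm, to grip across. The front is a ramp rising about 30 degrees; nuts run out when it is tipped forward 75 to 85 degrees
- bin_lip (a point): middle of the bin's front lip, 51 mm ahead of and 22 mm above the bin's origin: nuts leave here
- nut0: a steel hex nut, about 18 mm across and 12 mm thick, 18 g; starts in the bin; may be absent. Origin at the centre of one flat face
- nut1: a steel hex nut, about 18 mm across and 12 mm thick, 18 g; starts in the bin; may be absent. Origin at the centre of one flat face
- nut2: a steel hex nut, about 18 mm across and 12 mm thick, 18 g; starts in the bin; may be absent. Origin at the centre of one flat face
- nut3: a steel hex nut, about 18 mm across and 12 mm thick, 18 g; starts in the bin; may be absent. Origin at the centre of one flat face
- nut4: a steel hex nut, about 18 mm across and 12 mm thick, 18 g; starts in the bin; may be absent. Origin at the centre of one flat face
- nut5: a steel hex nut, about 18 mm across and 12 mm thick, 18 g; starts in the bin; may be absent. Origin at the centre of one flat face
- tray: the open teal sheet-metal tray for the nuts, 130 mm (x) by 150 mm (y), 45 mm high, walls and floor 3 mm, fixed to the table. Origin under its centre
- screwdriver: a screwdriver lying on the table, about 0.2 m long; a bystander, to be left alone
- tape_roll: a black roll of tape, 90 mm across, 24 mm high, lying flat; a bystander, to be left alone
- carton: a small closed cardboard box, 90 x 70 x 60 mm; a bystander, to be left alone
There are look-alikes about, which are no part of the job. What is shaped like the socket_b but yellow is not meant.

How it is judged (in metres and radians):
On the way, in this order (a step that is already met when the one before it is completed fails the run):
1. socket_a (if present) is on the rail, past the pawl, upright, after every larger socket (x of socket_a in the frame of rail between -0.025 and 0.11 m and y of socket_a in the frame of rail between -0.006 and 0.006 m and z of socket_a in the frame of rail between 0.001 and 0.008 m and angle between socket_a's own z axis and vertical below 0.15 rad), for 0.2 s.
2. socket_b (if present) is on the rail, past the pawl, upright, after every larger socket (x of socket_b in the frame of rail between -0.025 and 0.11 m and y of socket_b in the frame of rail between -0.006 and 0.006 m and z of socket_b in the frame of rail between 0.001 and 0.008 m and angle between socket_b's own z axis and vertical below 0.15 rad), for 0.2 s.
3. socket_c (if present) is on the rail, past the pawl, upright, after every larger socket (x of socket_c in the frame of rail between -0.025 and 0.11 m and y of socket_c in the frame of rail between -0.006 and 0.006 m and z of socket_c in the frame of rail between 0.001 and 0.008 m and angle between socket_c's own z axis and vertical below 0.15 rad), for 0.2 s.
4. socket_d (if present) is on the rail, past the pawl, upright, after every larger socket (x of socket_d in the frame of rail between -0.025 and 0.11 m and y of socket_d in the frame of rail between -0.006 and 0.006 m and z of socket_d in the frame of rail between 0.001 and 0.008 m and angle between socket_d's own z axis and vertical below 0.15 rad), for 0.2 s.
5. the bin is tipped over the tray (angle between bin's own z axis and vertical above 0.9 rad and horizontal distance between bin_lip and tray below 0.09 m and height (world z) of bin_lip above 0.03 m), for 0.2 s.
At the end, for the whole second after the job is handed in: Present sockets upright (0.15 rad) on the rail's floor, foot centre beyond rail x = -25 mm, entered by size, pawl shut (below 0.12 rad); present nuts at rest inside the tray, below its rim; bin upright (0.1 rad), flat on the table, at rest, outside the tray (all of step 1 and all of step 2 and all of step 3 and all of step 4 and linear speed of each of socket_a, socket_b, socket_c, socket_d, bin below 0.03 m/s and value of joint pawl below 0.12 rad and x of nut0 in the frame of tray between -0.064 and 0.064 m and y of nut0 in the frame of tray between -0.074 and 0.074 m and z of each of nut0, nut1, nut2, nut3, nut4, nut5 in the frame of tray below 0.045 m and linear speed of each of nut0, nut1, nut2, nut3, nut4, nut5 below 0.05 m/s and x of nut1 in the frame of tray between -0.064 and 0.064 m and y of nut1 in the frame of tray between -0.074 and 0.074 m and x of nut2 in the frame of tray between -0.064 and 0.064 m and y of nut2 in the frame of tray between -0.074 and 0.074 m and x of nut3 in the frame of tray between -0.064 and 0.064 m and y of nut3 in the frame of tray between -0.074 and 0.074 m and x of nut4 in the frame of tray between -0.064 and 0.064 m and y of nut4 in the frame of tray between -0.074 and 0.074 m and x of nut5 in the frame of tray between -0.064 and 0.064 m and y of nut5 in the frame of tray between -0.074 and 0.074 m and angle between bin's own z axis and vertical below 0.1 rad and height (world z) of bin between -0.004 and 0.006 m and horizontal distance between bin and tray above 0.09 m); the robot touches nothing.
It fails at once if screwdriver is moved more than 30 mm (distance of screwdriver from where it was at the start of the episode above 0.03 m).
It fails at once if tape_roll is moved more than 30 mm (distance of tape_roll from where it was at the start of the episode above 0.03 m).
It fails at once if carton is moved more than 30 mm (distance of carton from where it was at the start of the episode above 0.03 m).
Of socket_a, socket_b, socket_c, socket_d only 3 to 4 are there at a start; the rules pass over those that are not, and their reading is None.
Of nut0, nut1, nut2, nut3, nut4, nut5 only 4 to 6 are there at a start; the rules pass over those that are not, and their reading is None.
At some moment in a run one of socket_a, socket_b, socket_c, socket_d, bin may be knocked a few centimetres aside while the robot is not near it.
It also fails if it takes over 210 s, if anything falls off the work surface, if the arm or the gripper's body presses on something with over 40 N, if the wrist force passes 120 N, or if a joint passes its speed limit or range.

ROBOT

A 7-joint arm with a two-finger parallel gripper is mounted at the origin on the work surface. World frame = base frame: x ahead of the robot, y to its left, z up, the work surface at z = 0. Lengths are in mm, angles in rad, forces in N, time in s.
With the tool pointing down it reaches from about 400 to 850 mm from the base axis. Payload 10.4 kg.
Tool frame: the origin (TCP) lies midway between the tips of the shut fingers; the grasp point (between the pads) lies 19 mm behind it (grip_point_offset is the distance from the TCP to the grasp point, in mm); z points along the fingers, y is the line along which they close (so a half turn about z gives the same grasp; the last joint's range is limited). The gripper opens to 87 mm and grips with 3 to 60 N. Pads are 19 mm wide; open, the fingers measure 117 mm over their backs; the gripper's body (75 mm by 190 mm) begins 51 mm behind the grasp point.
Start: joints at [-1.303, 0.332, -0.065, 1.46, 0.022, 1.35, -0.088], TCP at [179.186, 598.786, 222.576] pointing down, gripper open.
Joint ranges: [-2.6, 2.6], [-0.5, 2.12], [-1.47, 1.34], [0.16, 2.42], [-1.27, 4.41], [0.06, 2.06], [-2.6, 2.6]. Speed limits (rad/s): [2.22, 2.22, 2.79, 2.79, 3.14, 3.14, 3.14].

INTERFACE

Orientations are given as a unit quaternion [x, y, z, w].
In Python, from workcell import move_ptp, move_straight, movej, gripper_to, hold, solve_ik, observe, read_camera, IKError, sign_off, grip_point_offset gives the robot as it stands. The module is installed in compiled form; this text tells all that it offers. Calls block until the motion is done:
- move_ptp(position, orientation): joint-space move of the TCP to a pose.
- move_straight(position, vel=150, orientation=None): straight line of the TCP; orientation=None keeps the orientation; vel is the mean speed in mm/s.
- movej(angles): joint-space move.
- gripper_to(opening, grasp_force=None): opening from 0.0 (shut) to 1.0 (fully open); grasp_force is the grip in N (None keeps the last); returns when the fingers have stopped.
- hold(seconds).
- solve_ik(position, orientation): joint angles nearest the present ones, or None.
- observe(): the state.
- read_camera(name): name is "scene" or "top" or "wrist"; returns a dict with "image" (400x640x3 uint8, red, green, blue), "fx", "fy", "cx", "cy" (pixels), "rvec" (rotation vector, rad) and "tvec" (3), from world to camera coordinates, as OpenCV has them. Camera axes: x right, y down, z forward; pixel columns grow to the right and rows downward; lengths in mm; the calibration is good to about 2 mm. The wrist camera is an equidistant fisheye: a pixel r from the principal point sees the ray r / f radians off the axis. A picture is of the moment at which its call begins. There is no depth.
A pose or a line that the arm cannot do raises IKError and nothing moves.
- sign_off(): hands the job in; it is judged then, once.
The state is a dict: "time_s": time; "joints": joint angles; "joint_velocities": joint speeds; "joint_torque": joint torques, N m; "tool_pos": TCP position; "eef_rot": TCP orientation; "wrist_force": force on the tool from outside, world axes, zero at the start; "wrist_torque": the same for the moment, N m; "width": opening from 0.0 (shut) to 1.0 (fully open); "finger_force": force on a finger pad.
Only numpy, scipy, OpenCV 4.12 (cv2) and the standard library are available. Lean on these libraries where they do the work, as an engineer would, in place of code of your own. Each camera call takes 0.05 s, during which the arm holds its last target. There are 200 camera calls.

## Working session

There is one attempt and no reset: what is moved stays moved. The work goes in short steps, each a Python script; the robot and the scene stay as the last script left them, time stands still between calls to the robot, and variables do not carry over. Pictures are saved under pics/ and viewed, at most 14 in all, crops included, and the job is handed in when it is done.

```bash
mkdir -p pics; cat > h.py <<'E'
import numpy as np, cv2
from workcell import *
from scipy.spatial.transform import Rotation as R
def snap(cam,name,crop=None,scale=1):
    c=read_camera(cam); im=c["image"][:,:,::-1]
    np.savez(f"pics/{name}.npz",**{k:np.array(c[k]) for k in c})
    save(im,name,crop,scale); return c
def save(im,name,crop=None,scale=1):
    if crop: x0,y0,x1,y1=crop; im=im[y0:y1,x0:x1]
    cv2.imwrite(f"pics/{name}.png",cv2.resize(im,None,fx=scale,fy=scale,interpolation=cv2.INTER_CUBIC))
def load(name): return dict(np.load(f"pics/{name}.npz"))
def ray(c,u,v,fish=False):
    x=(u-c["cx"])/c["fx"]; y=(v-c["cy"])/c["fy"]
    if fish:
        r=np.hypot(x,y); s=np.sin(r)/max(r,1e-9); d=np.array([x*s,y*s,np.cos(r)])
    else: d=np.array([x,y,1.])
    M=cv2.Rodrigues(np.array(c["rvec"],float))[0]; t=np.array(c["tvec"],float).ravel()
    return -M.T@t, M.T@d
def at(c,u,v,z,fish=False):
    o,d=ray(c,u,v,fish); return (o+d*(z-o[2])/d[2])[:2].round(1)
def proj(c,p):
    M=cv2.Rodrigues(np.array(c["rvec"],float))[0]; q=M@np.array(p,float)+np.array(c["tvec"]).ravel()
    return np.array([c["fx"]*q[0]/q[2]+c["cx"],c["fy"]*q[1]/q[2]+c["cy"]])
def down(yaw): # tool y axis (closing line) at angle yaw from world y
    return (R.from_euler('z',yaw)*R.from_quat([1,0,0,0])).as_quat()
E
python3 - <<'E'
from h import *
snap("top","top0",scale=1.25); snap("scene","scene0",scale=1.25)
o=observe(); print(o["tool_pos"],o["eef_rot"],grip_point_offset,o["width"],o["time_s"])
E
```

```text
[179.09849393 598.42498248 221.84901539] [ 1.44877346e-01  9.89449419e-01 -6.30422174e-04 -6.00159611e-05] 18.700000000000003 0.9968609102367314 0.1
```

View pics/top0.png

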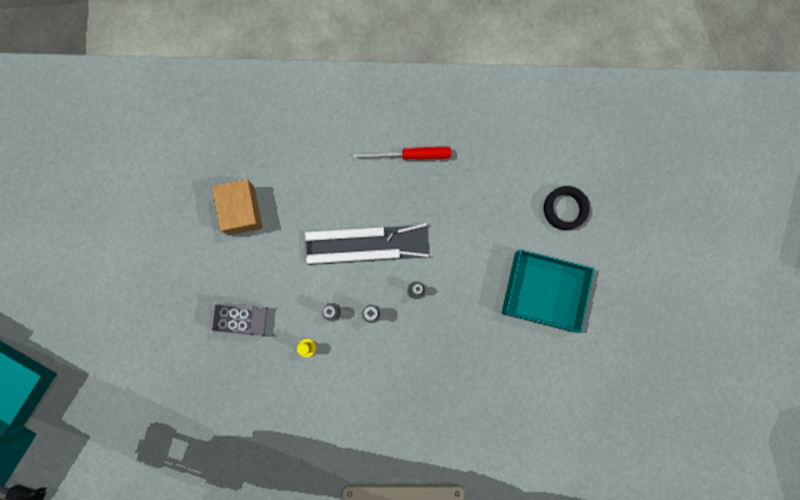

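View pics/scene0.png

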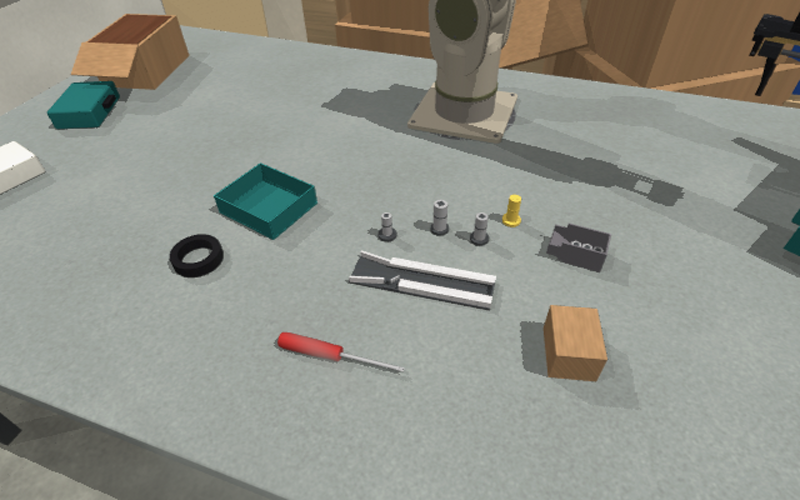

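The top picture shows grey sockets at (331,312), (371,313) and (417,289). The look-alike to leave is the yellow one at (307,348). The rail lies from (305,248), its closed end, to (430,240), its mouth. The bin with 6 nuts is at (240,319), the tray at (548,292), the tape roll at (567,207), the carton at (236,206) and the screwdriver at (405,154). One close crop of each view should settle which socket is which size.

```bash
python3 - <<'E'
from h import *
a=load("top0")["image"][:,:,::-1]; b=load("scene0")["image"][:,:,::-1]
A=cv2.resize(a[170:290,160:360],None,fx=4,fy=4,interpolation=cv2.INTER_CUBIC)
cv2.imwrite("pics/topc.png",A)
save(b,"scenec",(270,145,430,255),5)
E
```

```text
(no output)
```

View pics/topc.png

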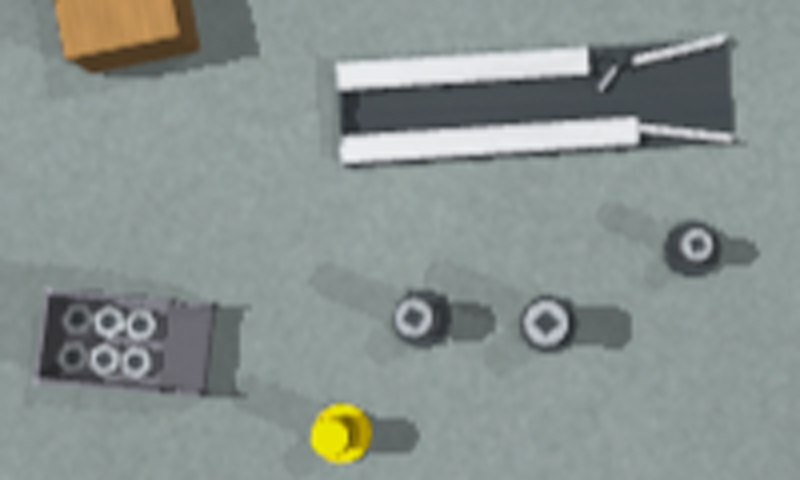

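View pics/scenec.png

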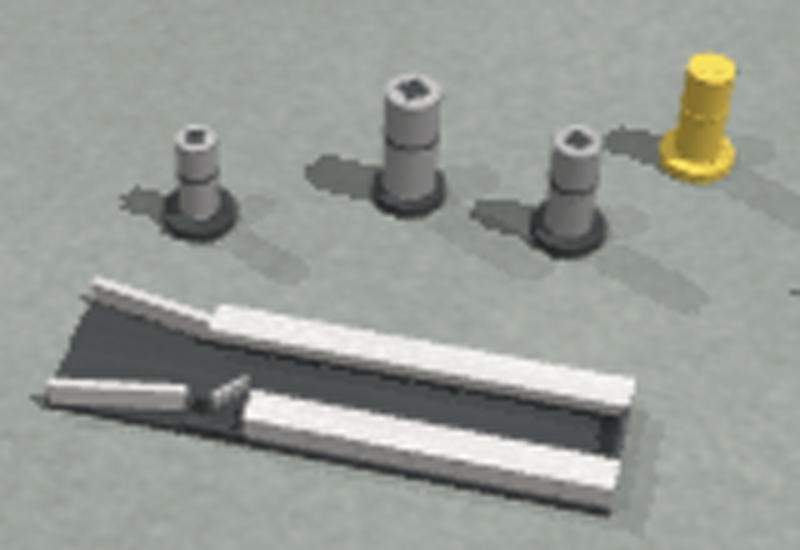

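The top crop shows sockets with foot centres at (692,248), (547,323) and (421,318) and top centres at (697,244), (546,321) and (414,317). The rail's -x mouth is on the right with its pawl at (608,78), and the bin front faces right. The scene crop shows top centres at (196,136), (412,90) and (576,140). Next I triangulate the heights to identify the sizes.

```bash
python3 - <<'E'
from h import *
T=load("top0");S=load("scene0")
t=lambda u,v:(160+u/4,170+v/4); s=lambda u,v:(270+u/5,145+v/5)
def tri(p,q):
    A=[];b=[]
    for c,x in((T,p),(S,q)):
        o,d=ray(c,*x);d/=np.linalg.norm(d);P=np.eye(3)-np.outer(d,d);A.append(P);b.append(P@o)
    A=np.vstack(A);b=np.hstack(b);x=np.linalg.lstsq(A,b,rcond=None)[0];return x.round(1),np.linalg.norm(A@x-b).round(1)
print("cams",ray(T,0,0)[0],ray(S,0,0)[0], T["fx"])
for n,a,b,f in(("R",(697,244),(196,138),(692,248)),("M",(546,321),(412,90),(547,323)),("L",(414,317),(576,140),(421,318)),("Y",(332,436),(711,65),(342,434))):
    print(n,tri(t(*a),s(*b)),"foot",at(T,*t(*f),7))
print("rail outer corners z16 closed:",at(T,*t(336,63),16),at(T,*t(341,163),16))
print("-y lip closed outer, its mouth end outer:",at(T,*t(588,46),16), "+y lip mouth end outer",at(T,*t(640,143),16))
print("cheek ends", at(T,*t(727,38),16),at(T,*t(733,139),16),"inner cheeks",at(T,*t(634,62),16),at(T,*t(640,127),16))
print("bin rim back",at(T,*t(49,292),45),at(T,*t(39,380),45),"front foot",at(T,*t(215,303),22),at(T,*t(209,393),22))
for p in((517,250),(595,268),(583,331),(503,313)): print("tray",at(T,p[0]/1.25,p[1]/1.25,45))
E
```

```text
cams [ 427.20128448   43.06643948 1097.31234561] [1129.1288058   248.10933299  655.83624163] 436.05090366277483
R (array([488.4, -23. ,  48.9]), np.float64(1.1)) foot [488.6 -23.3]
M (array([441.5,  66.5,  63.9]), np.float64(0.8)) foot [441.3  66.6]
L (array([443.3, 144.6,  56.5]), np.float64(0.8)) foot [443.7 144.6]
Y (array([373.6, 191.6,  58.1]), np.float64(2.2)) foot [372.6 191.1]
rail outer corners z16 closed: [601.3 200.4] [538.6 195.4]
-y lip closed outer, its mouth end outer: [614.3  43.3] +y lip mouth end outer [553.3  10.1]
cheek ends [620.6 -44.2] [556.5 -48.1] inner cheeks [604.5  14.3] [563.4  10.1]
bin rim back [456.6 361.8] [404.8 365. ] front foot [451.4 268.4] [397.2 269.9]
tray [ 566.8 -218.5]
tray [ 533.1 -372. ]
tray [ 410.5 -344. ]
tray [ 443.8 -188.9]
```

The triangulated heights are 63.9, 56.5 and 48.9 mm. So a is at (441,66), b at (444,145), c at (488,-23), and d is absent. The rail origin is near (580,75) with its +x at pi/2+0.081. I hover above a for one closer wrist look.

```bash
cat >> h.py <<'E'
PHI=np.pi/2+0.081; O=np.array([579.9,75.3])
ex=np.array([np.cos(PHI),np.sin(PHI)]); ey=np.array([-ex[1],ex[0]])
def rw(x,y=0): return O+x*ex+y*ey
E
python3 - <<'E'
from h import *
for yaw in (np.pi/2+.081,-np.pi/2+.081):
    for p in ([441,66,17],[444,145,17],[488,-23,17],[*rw(-95),22],[*rw(-10),22]):
        j=solve_ik(p,down(yaw)); print(round(yaw,2),np.round(p),None if j is None else np.round(j,2))
# pour options: bin front direction angle a, tilt; grip at bin (x=-8,z=27)
c=np.array([488,-281.])
for a in np.radians([180,150,210,240,120,270]):
    for pre in np.radians([0,20,40]):
        Rb=R.from_euler('z',a)*R.from_euler('y',np.radians(80)); Rt=Rb*R.from_euler('y',-pre)
        for k in (0,np.pi):
            rot=Rt*R.from_euler('z',k)*R.from_quat([1,0,0,0])
            lip=np.array([*c,100]); org=lip-Rb.apply([51,0,22]); g=org+Rb.apply([-8,0,27]); tcp=g+rot.apply([0,0,19])
            j=solve_ik(tcp,rot.as_quat()); print(round(np.degrees(a)),round(np.degrees(pre)),k>0,j is not None)
try: move_ptp([441,66,220],down(np.pi/2+.081))
except IKError as e: print(e)
snap("wrist","w1")
E
```

```text
1.65 [441  66  17] [-0.76  0.19  0.55  2.15 -0.14  0.83 -0.05]
1.65 [444 145  17] [-0.79  0.23  0.41  2.1  -0.12  0.84 -0.22]
1.65 [488 -23  17] [-0.71  0.33  0.75  2.06 -0.3   0.86  0.29]
1.65 [588. -19.  22.] [-0.59  0.53  0.68  1.79 -0.4   0.96  0.34]
1.65 [581.  65.  22.] [-0.6   0.48  0.51  1.8  -0.28  0.94  0.11]
-1.49 [441  66  17] [ 0.84  0.48 -1.23  2.08  0.55  0.97  2.54]
-1.49 [444 145  17] [ 0.65  0.55 -1.23  2.03  0.62  1.01  2.33]
-1.49 [488 -23  17] [-1.02  0.54  1.17  2.07 -0.62  0.95 -2.57]
-1.49 [588. -19.  22.] [-0.89  0.79  1.16  1.81 -0.81  1.11 -2.5 ]
-1.49 [581.  65.  22.] [ 0.72  0.85 -1.25  1.73  0.86  1.23  2.46]
180 0 False False
180 0 True False
180 20 False False
180 20 True False
180 40 False False
180 40 True True
150 0 False False
150 0 True False
150 20 False False
150 20 True False
150 40 False True
150 40 True True
210 0 False True
210 0 True True
210 20 False True
210 20 True True
210 40 False False
210 40 True True
240 0 False True
240 0 True True
240 20 False True
240 20 True True
240 40 False True
240 40 True True
120 0 False False
120 0 True False
120 20 False True
120 20 True True
120 40 False True
120 40 True False
270 0 False True
270 0 True True
270 20 False True
270 20 True True
270 40 False True
270 40 True True
```

View pics/w1.png

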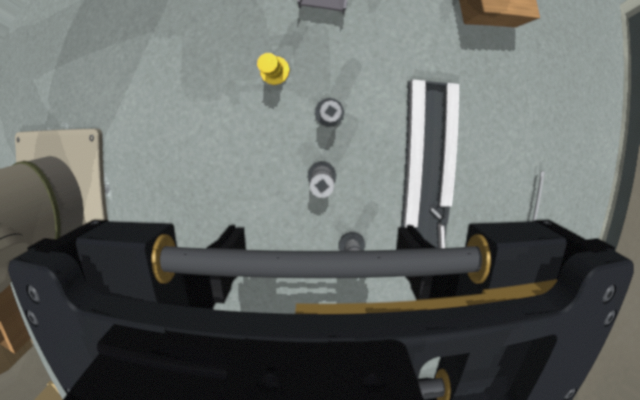

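The wrist view shows b's top at (331,112), a's top at (321,186), c at (351,241), the yellow look-alike at (268,66), and the rail's closed end at (415,80)–(459,85). I compute cross-check positions from it.

```bash
python3 - <<'E'
from h import *
W=load("w1"); f=lambda u,v,z:at(W,u,v,z,True)
print(ray(W,0,0)[0].round(1))
print("b",f(331,112,58),"a",f(321,186,65),"c",f(351,241,51))
print("rail near lip outer/inner, far inner/outer at closed:",f(413,80,16),f(425,82,16),f(447,85,16),f(459,86,16))
print("mid v=190:",f(407,190,16),f(420,190,16),f(443,190,16),f(455,190,16))
E
```

```text
[435.7 134.7 381.7]
b [445.8 142.9] a [442.   65.4] c [482.3   0.5]
rail near lip outer/inner, far inner/outer at closed: [541.6 194.4] [557.1 194.4] [586.4 195.7] [603.1 197.5]
mid v=190: [550.  59.] [567.2  60.5] [598.9  63.4] [616.2  65. ]
```

a and b agree between the views. c reads 24 mm off, either half-hidden or knocked, so I'll re-check it before its turn. Now I grasp a and set it on the apron.

```bash
cat >> h.py <<'E'
O=np.array([580.9,75.3]); Q=down(np.pi/2+.081)
def wf():
    f=np.array(observe()["wrist_force"]); return np.array([f[:2]@ex,f[:2]@ey,f[2]]).round(1)
def pick(p,z=17,up=110,force=30):
    move_ptp([*p,up],Q); move_straight([*p,z],vel=120)
    gripper_to(0,force); o=observe(); print("width",round(o["width"]*87,1),"ff",np.round(o["finger_force"],1),"t",o["time_s"])
    move_straight([*p,up],vel=150)
def place(x=-97,z=22.5,up=110):
    move_ptp([*rw(x),up],Q); base=wf(); move_straight([*rw(x),40],vel=150); move_straight([*rw(x),z],vel=40)
    print("air",base,"down",wf(),observe()["tool_pos"].round(1) if hasattr(observe()["tool_pos"],'round') else observe()["tool_pos"])
    return base
def push(x0,x1,base,z=22.5,y=0.,step=4,kmax=40):
    x=x0
    while x<x1:
        x=min(x+step,x1); move_straight([*rw(x,y),z],vel=60)
        f=wf()-base; print(round(x,1),round(y,2),f)
        if abs(f[1])>3: y+=np.clip(0.06*f[1],-.8,.8)
        if abs(f[0])>kmax: print("STOP"); break
    return x,y
E
python3 - <<'E'
from h import *
pick([441.5,66]); b=place(); np.save("base",b)
snap("wrist","w2",(150,60,500,320),2)
E
```

```text
width 25.4 ff 30.0 t 4.7417
air [ 0.5  0.9 -2.6] down [-0.1 -0.6 -1. ] [588.7 -21.5  22.4]
```

View pics/w2.png

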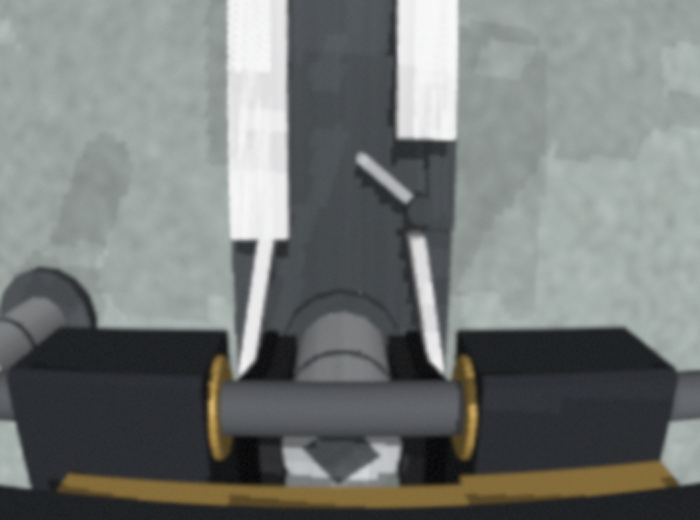

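The picture shows a standing in the apron, its foot centred at about (342,~) between lip inner edges at 289 and 396. It is aligned, and the pawl is shut at (385,178). Pushing in.

```bash
python3 - <<'E'
from h import *
b=np.load("base.npy"); x,y=push(-97,-12,b); print(x,y)
gripper_to(0.62); print(wf()); move_straight([*rw(x,y),110],vel=200)
move_ptp([*rw(-75)+[-40,0],220],Q); snap("top","top1",(160,160,360,290),4)
E
```

```text
-93 0.0 [ 0.2 -1.5  0.4]
-89 0.0 [-0.4 -0.6  0.7]
-85 0.0 [-1.2 -0.8  1.2]
-81 0.0 [-0.3 -2.2  1. ]
-77 0.0 [-1.7  0.7  0.1]
-73 0.0 [-0.4 -0.8  1.4]
-69 0.0 [-1.3 -0.4  1.9]
-65 0.0 [-0.1 -0.6  1.1]
-61 0.0 [-0.1 -1.   0. ]
-57 0.0 [-3.   1.6  2. ]
-53 0.0 [-3.1  2.7  1. ]
-49 0.0 [-2.   2.6  0.5]
-45 0.0 [-1.9  3.3  1.2]
-41 0.2 [-0.7  2.4  0.7]
-37 0.2 [-0.6  2.1  1.3]
-33 0.2 [0.6 1.5 0.5]
-29 0.2 [0.4 1.9 1.6]
-25 0.2 [1.2 3.  1.8]
-21 0.2 [2.1 3.  1.8]
-17 0.2 [ 0.7 -0.9 -0.5]
-13 0.2 [-0.9 -0.6  0.3]
-12 0.2 [-0.8 -0.9 -0.3]
-12 0.198
[ 0.4  0.6 -0.4]
```

View pics/top1.png

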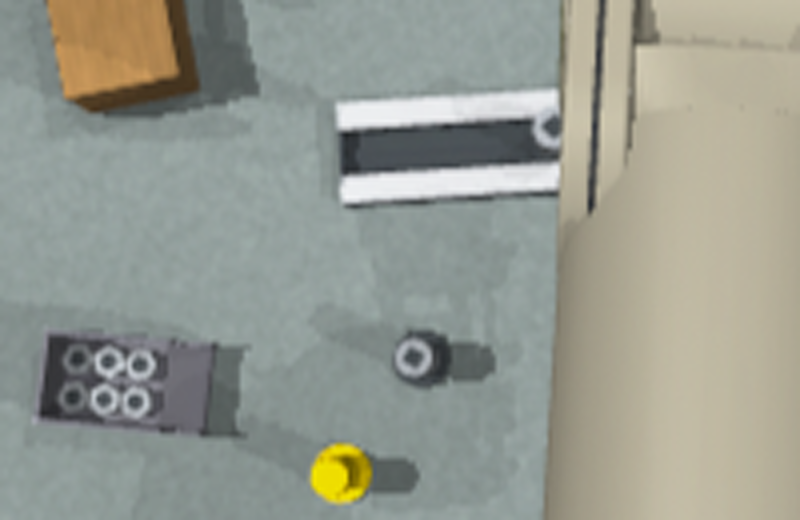

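The pawl pushed back at -57 to -45 and clicked shut near -17. The picture shows a in the channel and b unmoved at (421,358). Next b.

```bash
python3 - <<'E'
from h import *
pick([444.7,144]); b=place(); x,y=push(-97,-12,b,step=5); print(x,y)
gripper_to(0.62); print(wf()); move_straight([*rw(x,y),110],vel=200)
move_ptp([500,-90,200],Q); snap("wrist","w3",(120,40,520,260),2); print(observe()["time_s"])
E
```

```text
width 21.7 ff 30.0 t 17.425
air [ 0.5 -0.6 -1.9] down [ 0.2  0.3 -1.6] [588.7 -21.5  22.4]
-92 0.0 [-0.9  0.4  0.5]
-87 0.0 [-1.1  0.4  1.6]
-82 0.0 [-0.6  0.7  1.4]
-77 0.0 [-0.9 -0.3  1.2]
-72 0.0 [0.  0.5 0.4]
-67 0.0 [-0.7  0.   1.1]
-62 0.0 [-1.3  0.4  0.3]
-57 0.0 [-3.1  3.7  2.1]
-52 0.22 [-2.1  3.3  0.9]
-47 0.42 [-1.9  4.6  0.6]
-42 0.7 [-1.6  2.9 -0.6]
-37 0.7 [-1.9  2.9  0.3]
-32 0.7 [-0.5  3.2  0.4]
-27 0.89 [2.2 3.5 0.8]
-22 1.1 [0.9 4.  1.2]
-17 1.34 [-0.4  1.2  0.1]
-12 1.34 [-0.8  0.9  0.4]
-12 1.3379999999999999
[-0.6 -0.2 -0. ]
26.8
```

View pics/w3.png

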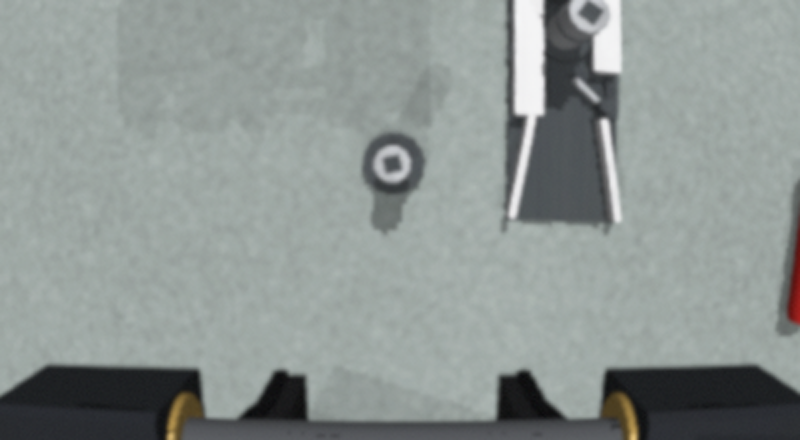

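The view shows b past the shut pawl (about (588,88)) and c at (393,163). I compute c's position and insert it.

```bash
python3 - <<'E'
from h import *
W=load("w3"); p=at(W,120+393/2,40+163/2,51,True); f=at(W,120+393/2,40+163/2,7,True); print(p,f)
pick(p-[1,0]); b=place(); x,y=push(-97,-12,b,step=5,y=0.); print(x,y)
gripper_to(0.62); print(wf()); move_straight([*rw(x,y),110],vel=200)
move_ptp([500,-90,220],Q); snap("wrist","w4",(120,10,520,260),2); print(observe()["time_s"])
E
```

```text
[490.9 -23.7] [490.4 -24. ]
width 18.3 ff 30.0 t 28.9583
air [-0.3  0.1 -1.2] down [ 0.8  0.9 -1.1] [588.7 -21.5  22.4]
-92 0.0 [-0.3  0.3  0.9]
-87 0.0 [ 0.2 -0.1 -0.1]
-82 0.0 [ 0.2 -0.4  0.9]
-77 0.0 [0.4 0.6 0.4]
-72 0.0 [ 0.5 -0.1  0.4]
-67 0.0 [-0.2 -0.3 -0.3]
-62 0.0 [ 0.4 -0.1  0.3]
-57 0.0 [-2.4  1.7  1.2]
-52 0.0 [-1.8  2.8  1.2]
-47 0.0 [-1.8  3.4  0.7]
-42 0.2 [-3.4  2.8 -0.3]
-37 0.2 [-1.5  2.8 -0.8]
-32 0.2 [-1.4  2.9 -0.6]
-27 0.2 [ 1.   1.9 -0.1]
-22 0.2 [-0.1  3.8 -0.6]
-17 0.43 [ 1.5 -1.7 -1.8]
-12 0.43 [ 0.3 -1.7 -2.3]
-12 0.43199999999999994
[ 0.  -0.2 -0.2]
38.025
```

View pics/w4.png

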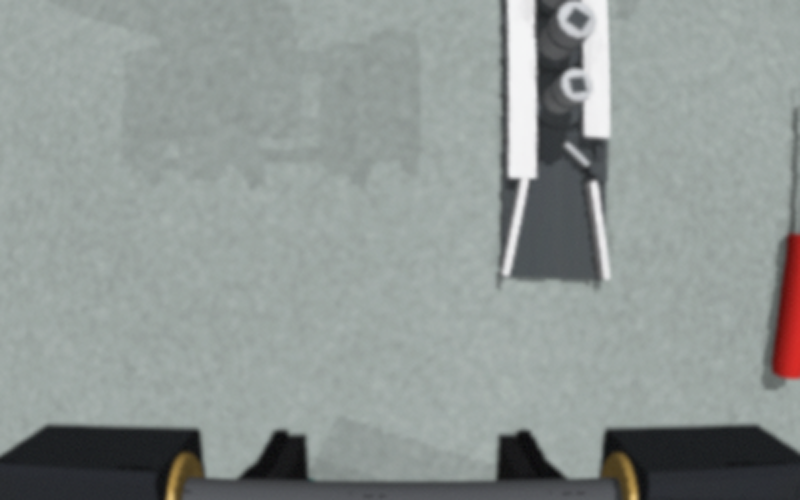

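All three sockets stand in the rail behind the shut pawl (about (577,153)). Now the bin: I check IK for the grip and pour poses, then take a wrist look near it.

```bash
cat >> h.py <<'E'
G=np.array([-8,0,27.]); TR=np.array([488.6,-280.9]); LIP=np.array([51,0,22.])
def binpose(org,a,tilt=0):
    """TCP pose holding the bin (gripped at G) with origin org, heading a, forward tilt"""
    Rb=R.from_euler('z',a)*R.from_euler('y',tilt); rot=Rb*R.from_euler('z',np.pi)*R.from_quat([1,0,0,0])
    return np.array(org,float)+Rb.apply(G)+rot.apply([0,0,grip_point_offset]), rot.as_quat()
def lippose(lip,a,tilt):
    Rb=R.from_euler('z',a)*R.from_euler('y',tilt); return binpose(np.array(lip,float)-Rb.apply(LIP),a,tilt)
E
python3 - <<'E'
from h import *
a0=np.radians(-93.7)
P=[binpose([427.7,319,z],a0) for z in(0,160)]
for az in (-102,-95,-110,-120,-85):
    print(az,[None if (j:=solve_ik(*lippose([*TR,75],np.radians(az),np.radians(t)))) is None else np.round(j,2).tolist() for t in(0,40,80)])
for p in P: j=solve_ik(*p); print(p[0].round(1),None if j is None else np.round(j,2))
move_ptp([429,225,230],P[0][1]); snap("wrist","w5",(120,10,520,260),2); print(observe()["time_s"])
E
```

```text
-102 [[-0.56, 0.58, 1.15, 1.89, -0.6, 1.08, 0.62], [0.08, 0.72, 0.88, 1.66, -1.01, 1.66, 1.02], [0.8, 0.95, 0.14, 1.36, -1.02, 1.98, 0.95]]
-95 [[-0.56, 0.54, 1.13, 1.9, -0.56, 1.06, 0.72], [0.08, 0.75, 0.88, 1.61, -0.97, 1.71, 1.1], [0.77, 1.0, 0.14, 1.26, -0.97, 2.05, 0.96]]
-110 [[-0.56, 0.62, 1.17, 1.87, -0.65, 1.1, 0.51], [0.07, 0.67, 0.88, 1.72, -1.05, 1.58, 0.94], [0.7, 0.93, 0.34, 1.48, -1.19, 1.98, 1.01]]
-120 [[-0.56, 0.68, 1.2, 1.84, -0.7, 1.13, 0.37], [0.06, 0.61, 0.89, 1.8, -1.1, 1.48, 0.83], [0.87, 0.83, 0.14, 1.62, -1.18, 1.78, 0.97]]
-85 [[-0.55, 0.49, 1.1, 1.93, -0.51, 1.04, 0.86], [0.09, 0.78, 0.85, 1.54, -0.89, 1.76, 1.21], [0.95, 1.08, -0.26, 1.11, -0.67, 2.05, 0.81]]
[428.2 327.    8.3] [-1.57  0.61  1.04  1.94 -0.64  0.97 -0.29]
[428.2 327.  168.3] [-1.77  0.39  1.27  1.81 -0.4   1.24 -0.45]
39.3
```

View pics/w5.png

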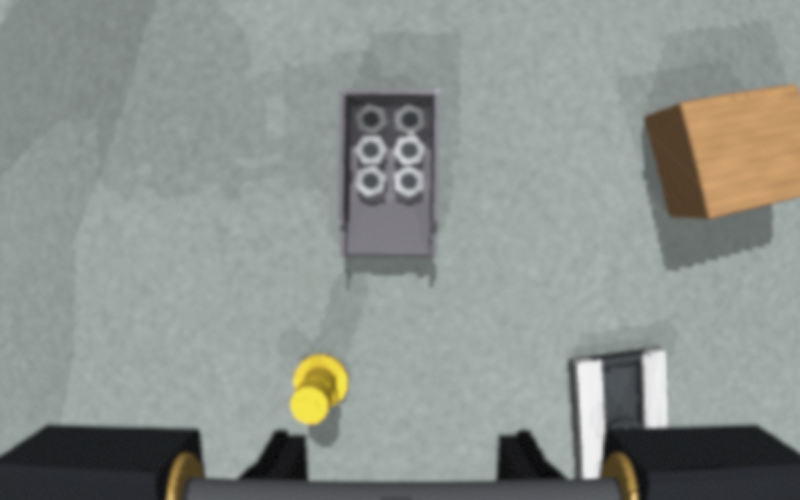

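The bin is unmoved with 6 nuts inside. Its back rim corners are at (345,94) and (436,93), its lip corners at (345,254) and (434,254). I compute its pose and grip it.

```bash
python3 - <<'E'
from h import *
W=load("w5"); f=lambda u,v,z:at(W,120+u/2,10+v/2,z,True)
bk=(f(345,94,45)+f(436,93,45))/2; fr=(f(345,254,22)+f(434,254,22))/2
d=fr-bk; a=np.arctan2(d[1],d[0]); u=d/np.linalg.norm(d); org=(bk+fr)/2-3*u
print(bk,fr,np.linalg.norm(d),np.degrees(a),org)
org=(org+[427.7,319])/2; a=(a+np.radians(-93.7))/2; print(org,np.degrees(a))
p,q=binpose([*org,0],a); move_ptp([*p[:2],110],q); move_straight([*p[:2],p[2]+1],vel=100)
gripper_to(0,40); o=observe(); print("width",o["width"]*87,np.round(o["finger_force"],1),wf())
move_straight([*p[:2],175],vel=80); print(wf(),observe()["width"]*87,observe()["time_s"])
np.save("bin.npy",[*org,a]); snap("wrist","w6",(120,10,520,260),2)
E
```

```text
[433.1 363. ] [426.05 270.95] 92.31958080494084 -94.37966546884317 [429.80409549 319.96623975]
[428.75204775 319.48311988] -94.03983273442158
width 55.90839586224013 40.0 [ 1.6  9.1 30.6]
[-0.2  0.2 -2.6] 55.84022286108378 43.725
```

View pics/w6.png

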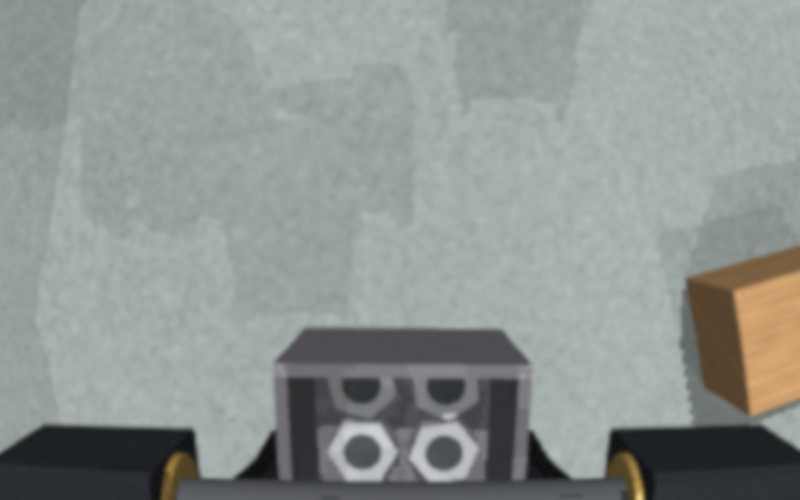

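The bin is held level with its nuts visible; the wrist now carries 2.6 N. I carry it to the tray and tip it.

```bash
python3 - <<'E'
from h import *
a=np.radians(-115); D=np.radians
tip=[*TR,78]
p,q=lippose([*TR,150],a,0); mid=(np.array(observe()["tool_pos"])+p)/2; mid[:2]=[470,20]; mid[2]=185
_,qm=binpose([0,0,0],D(-104))
move_straight(mid,vel=150,orientation=qm); move_straight(p,vel=150,orientation=q)
print(observe()["width"]*87,observe()["time_s"])
p,q=lippose(tip,a,0); move_straight(p,vel=80,orientation=q)
for t in range(10,86,10):
    t=min(t,80); p,q=lippose(tip,a,D(t))
    j=np.array(solve_ik(p,q)); print(t,np.abs(j-observe()["joints"]).max().round(2),end=" ")
    move_straight(p,vel=25,orientation=q)
hold(1.0); print(wf(),observe()["width"]*87,observe()["time_s"])
snap("scene","s7",(130,90,370,240),3.3)
E
```

```text
55.87056431404553 47.85
10 0.16 20 0.17 30 0.16 40 0.15 50 0.14 60 0.14 70 0.13 80 0.15 [-0.1 -0.1 -1.6] 55.737304776824615 54.5
```

View pics/s7.png

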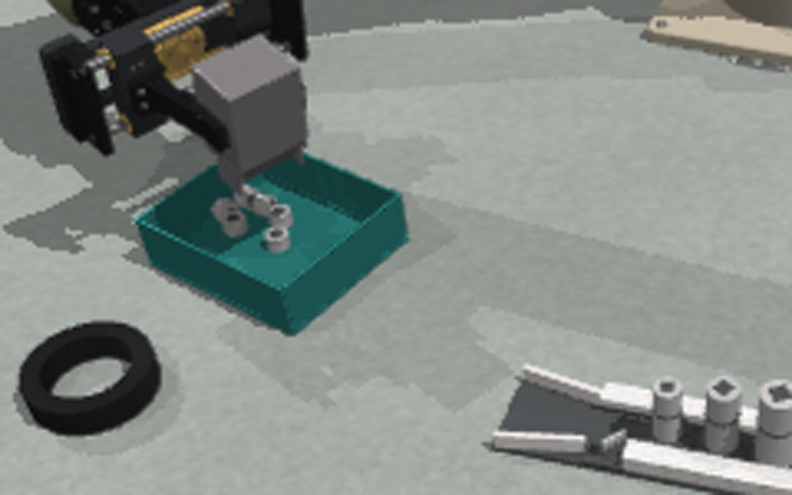

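The picture shows the tipped bin above the tray with nuts at about (280,215), (277,238), (232,220), (258,200) and (222,208). The wrist load fell to 1.6 N, so the bin is empty. I right it, stand it on bare table where a stood, and then verify.

```bash
python3 - <<'E'
from h import *
a=np.radians(-115); D=np.radians
for z,t in ((95,80),(110,60),(125,40),(140,20),(150,0)):
    p,q=lippose([*TR,z],a,D(t)); move_straight(p,vel=50,orientation=q)
a2=D(-100); org=[445,60]
p,q=binpose([*org,0],a2); move_straight([*p[:2],185],vel=150,orientation=q)
b=wf(); move_straight([*p[:2],p[2]+12],vel=120)
z=p[2]+6
while z>p[2]-2.1:
    move_straight([*p[:2],z],vel=30); f=wf()-b; print(round(z-p[2],1),f,end=" ")
    if f[2]>4: break
    z-=1
gripper_to(1.0); print(wf()); move_straight([*p[:2],p[2]+120],vel=150)
move_ptp([p[0]-20,p[1]-250,250],q)
snap("scene","s8",(120,80,440,260),2.5); snap("top","t8"); print(observe()["time_s"])
move_ptp([430,-10,330],q); snap("wrist","w8")
t=load("t8")["image"][:,:,::-1]
E
```

```text
6.0 [0.  0.1 1.7] 5.0 [ 0.5 -0.   0.4] 4.0 [ 0.2 -0.1  0.8] 3.0 [ 1.  -0.5  1.3] 2.0 [-1.1  0.3  3.7] 1.0 [-1.3  6.5 20.7] [ 0.2 -0.4 -0.2]
65.3167
```

View pics/s8.png

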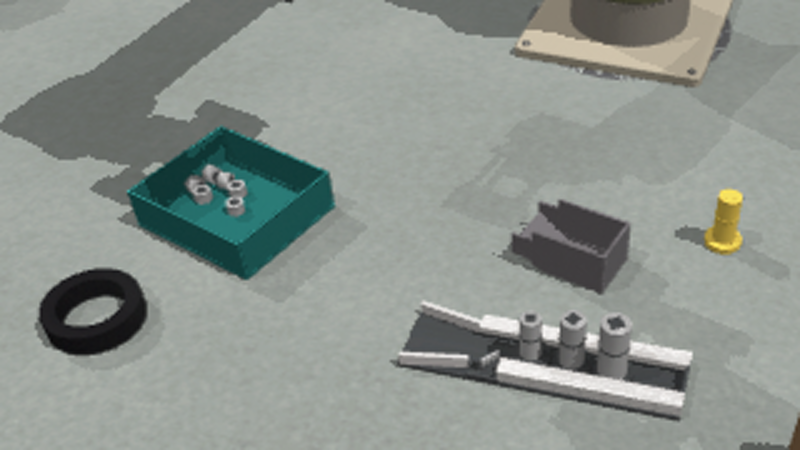

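The picture shows six nuts in the tray at (192,184), (202,193), (211,174), (225,180), (236,187) and (235,206). The bin stands upright and empty at (570,245). The three sockets are in line behind the shut pawl at (488,358). Handing in.

```bash
python3 -c "
from workcell import *
print(sign_off())"
```

```text
the job is handed in; nothing more can be done
None
```

The job is handed in; the sign-off gave no verdict. Sockets a, b and c (d was absent) are in the rail in order behind the shut pawl, all six nuts are in the tray, and the empty bin stands upright on bare table.

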